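# Take a tray-flush chocolate carton and file it upright in the stand

### The arm

A 6-joint arm with a two-finger parallel gripper is mounted at the origin on a cart in front of the work surface, level with it; the furniture and walls round the work are solid. World frame = base frame: x ahead of the robot, y to its left, z up, the work surface at z = 0. Lengths are in m, angles in rad, forces in N, time in s.
With the tool pointing down it reaches from about 0.3 to 0.95 m from the base axis. Payload 3.1 kg.
Tool frame: the origin (TCP) lies at the very end of the fingers, on their centre line; the grasp point (between the pads) lies 19 mm behind it; z points along the fingers, x is the direction in which the jaws open and shut, and the axes are right-handed (so a half turn about z gives the same grasp; the last joint's range is limited). The gripper opens to 85 mm and grips with 20 to 120 N. Pads are 22 mm wide; open, the fingers measure 114 mm over their backs; the gripper's body (76 mm by 85 mm) begins 54 mm behind the grasp point. The pads swing forward as they close: fully open they stand 13 mm farther back than shut.
Start: joints at [1.186, 0.308, 1.634, -0, 1.2, -0.07], TCP at [0.194, 0.594, 0.231] pointing down, gripper open.
Joint ranges: [-3.06, 3.06], [-0.79, 1.96], [0.05, 2.63], [-1.19, 4.34], [0.05, 2.64], [-2.94, 2.94]. Speed limits (rad/s): [2.79, 2.79, 3.14, 3.14, 3.14, 3.14].

### API

Orientations are given as a unit quaternion [x, y, z, w].
In Python, from plant import * gives the robot as it stands.
- The arm moves only by the tool play_rows, never from a script. Its argument "moves" is a list that holds one entry, the list of rows, each a list of 4 numbers: the shift along the world's x, y, z in m, then the turn about the world's z in rad. In form: [[[tx, ty, tz, turn], ...]]. A call has exactly 8 rows; each row shifts and turns the pose as measured when the row begins; what a row does not reach is not made up. A row lasts 1/8 s, in which the tool goes at most 62.5 mm and 10.7 degrees, less where a joint would pass 70% of its speed; a pose out of reach is approached as far as the arm can. A call is refused whole if a number of a shift passes 0.0625 or a number of a turn 0.188, either way. A call with a gripper value outside its range is refused whole. "hand" is the opening, from 0 (shut) to 1 (fully open), set as the call begins (left out, the last holds). The fingers move at their own pace and stop on an object; the grip force is fixed at half the most. Time passes only in rows, so rows that do not move let the fingers close, or fill a call up. It gives the time, the measured TCP pose, the force and the opening at its end, in the units of the state.
- read_state(): the state, without advancing time (a new reading comes with each control period).
- grab_frame(name): name is "side" or "top"; returns the picture (384x512x3 uint8, red, green, blue); there is no depth.
- camera_info(name): a dict with "K" (3x3 intrinsics, pixels), "eye" and "attitude" of the camera in the world. Camera axes: x right, y up, looking along -z (the intrinsics and any distortion apply to the point x, -y, -z); pixel columns grow to the right and rows downward; lengths in m; the calibration is good to about 2 mm. A picture is of the moment at which its call begins. camera_info takes no time and is no camera call.
- sign_off(): hands the job in, once; it reports no verdict.
The state is a dict: "time_s": time; "joint_positions": joint angles; "qvel": joint speeds; "joint_efforts": joint torques, N m; "tool_pos": TCP position; "orientation": TCP orientation; "wrist_force": force on the tool from outside, world axes, zero at the start; "wrist_torque": the same for the moment, N m; "grip_width": opening from 0.0 (shut) to 1.0 (fully open).
Only numpy, scipy, OpenCV 4.12 (cv2) and the standard library are available. Lean on these libraries where they do the work, as an engineer would, in place of code of your own. Each camera call takes 0.05 s, during which the arm holds its last target.

### The job

The chocolate carton lies flush in its wooden tray: press down its end at the tray's low wall so that the other end tips up and stays up, and take it out by that raised end. Stand it on its short end on the open bench and let go of it, then take it again by its two broad faces and lower it, still on end, to the floor of the empty bay of the upright stand. Never let it drop or topple, and leave the carton already in the stand and the other things on the bench where they are.

Things in the scene. Friction and masses are not known exactly. Their poses are not given: they have to be found in the camera images.
- carton: Closed dark gift carton with a cream paper band, 140 x 56 x 30 mm, about 0.12 kg, rigid, lid fixed. Origin: centre of its underside. x along its length (at the start +x points to the end to press, at the tray's low wall; the -x end tips up), y along its width, z through its thickness (up at the start). At the start its top is flush with the tray's walls, 2 mm gap at each side.
- carton_mid (a point): The middle of the carton's volume, 15 mm above the underside's centre.
- tray: Pale wooden tray fixed to the bench, 170 x 90 mm. Origin: under the lying carton's centre, on the bench; x along its length towards the low wall, away from the robot give or take 17 degrees. Walls 68 mm high: sides 15 mm thick, inner faces at y = +-30 mm; near end, inner face x = -71.5 mm. Far end wall 46 mm high, inner face x = 78 mm.
- tray_edge (a point): Middle of the straight edge across the tray, 38 mm above the bench, 3 mm to the +x side of the tray's origin, over which the carton rocks. The bed under the carton lies level from the near wall to this edge; beyond it, to the low wall, is a hollow with its floor 4 mm above the bench.
- tray_press (a point): Point on the flush top of the carton to press, 57 mm to the +x side of the tray's origin, 68 mm above the bench. A few newtons rock the carton over the edge until its lower far corner meets the hollow's floor (this point's spot is then about 27 mm lower); it stays tipped about 30 degrees by its own weight, near end some 30 mm above the walls.
- rack: Pale wooden upright stand, two bays side by side, fixed, 100 mm (x) x 164 mm (y), cheeks 150 mm high. Origin: centre of its underside; x points to its back (front faces the robot give or take 17 degrees), z up. Bays: floor 10 mm above the bench, 67 mm wide (y), 40 mm deep (x), front rail up to 50 mm and back rail up to 80 mm above the bench. Cartons stand in it with a broad face to the front.
- bay (a point): Centre of the floor of the empty bay, 38.5 mm to the -y side of the stand's origin, 10 mm above the bench; axes as the stand's. A carton standing here has its top level with the cheeks.
- filed_carton: A like carton already standing on end in the other bay, 30 (x) x 56 (y) x 140 mm high (z). Origin: near the centre of its foot.
- tin: Round pastille tin, 70 mm across, 36 mm high, a bystander behind the open middle of the bench. Origin: centre of its foot. (The bench between tray and stand is free for x from 0.36 to 0.48 m, y from -0.09 to 0.09 m.)
- shaker: Cocoa shaker, 61 mm across, 97 mm high, a bystander at the back. Origin: centre of its foot.
- ribbon: Part-used ribbon roll lying flat, roll 70 mm across, 25 mm high, with a loose tail, a bystander at the front left. Origin: centre of its overall outline's underside.
- tape: Roll of tape lying flat, 94 mm across, 48 mm high, a bystander at the front right. Origin: about the centre of its foot.
- pod: Cocoa pod, 177 x 62 x 50 mm, lying across the back of the bench, a bystander. Origin: its underside.
- stamp: Wooden-handled stamp standing on its foot, 25 x 34 x 59 mm, a bystander at the back. Origin: centre of its foot.

How it is judged:
On the way, in this order (a step that is already met when the one before it is completed fails the run):
1. the carton is tipped up in its tray (angle between carton's own z axis and vertical above 0.35 rad and horizontal distance between carton and tray below 0.04 m and height (world z) of carton_mid below 0.08 m), for 0.2 s.
2. the carton stands on its short end on the bench, let go ((angle between carton's own x axis and vertical below 0.15 rad or angle between carton's own x axis and vertical above 2.99 rad) and height (world z) of carton_mid between 0.064 and 0.076 m and contact force between the fingers and carton below 0.1 N and linear speed of carton below 0.03 m/s), for 0.3 s.
At the end, for the whole second after the job is handed in: The carton stands on a short end (within 0.15 rad of upright) on the floor of the empty bay: its middle within 15 mm of the bay's centre seen from above and 75 to 85 mm above the bench, a broad face to the front (within 0.25 rad), at rest and let go (horizontal distance between carton_mid and bay below 0.015 m and height (world z) of carton_mid between 0.075 and 0.085 m and (angle between carton's own x axis and vertical below 0.15 rad or angle between carton's own x axis and vertical above 2.99 rad) and angle between the z axis of carton and the x axis of rack, either way round below 0.25 rad and linear speed of carton below 0.03 m/s); the robot touches nothing.
It fails at once if the carton is dropped or toppled (falls freely faster than 0.6 m/s) (linear speed of carton above 0.6 m/s and contact force between the fingers and carton below 0.05 N).
It fails at once if the carton already in the stand is shifted by more than 20 mm (distance of filed_carton from where it was at the start of the episode above 0.02 m).
It fails at once if a bystander is shifted by more than 30 mm (distance of any of tin, shaker, ribbon, tape, pod, stamp from where it was at the start of the episode above 0.03 m).
It also fails if it takes over 64 s, if anything falls off the work surface, if the arm or the gripper's body presses on something with over 40 N, if the wrist force passes 120 N, or if a joint passes its speed limit or range.

## Working session

There is one attempt and no reset: what is moved stays moved. The work goes in short steps, Python scripts to look and compute and a tool call to move; the robot and the scene stay as the last step left them, time stands still between calls to the robot, and variables do not carry over. Pictures are saved under pics/ and viewed, and the job is handed in when it is done.

Besides the shell and the picture viewer there is one more tool, called in YAML: its name, and indented under it one key for each argument. play_rows: Moves the arm, as the interface text tells. Its arguments: {"type":"object","properties":{"moves":{"type":"array","items":{"type":"array","items":{"type":"array","items":{"type":"number"}}}},"hand":{"type":"number"}},"required":["moves"]}

```bash
ls; mkdir -p pics
python3 - <<'E'
from plant import *
import cv2
s=read_state();print(s)
for n in("side","top"):
    print(n,camera_info(n))
    cv2.imwrite(f"pics/{n}0.png",cv2.cvtColor(grab_frame(n),cv2.COLOR_RGB2BGR))
E
```

```text
pics
{'time_s': 0.0, 'joint_positions': array([ 1.18633022e+00,  3.09015021e-01,  1.63519139e+00,  1.57055575e-05,
        1.19969649e+00, -6.96982955e-02]), 'qvel': array([ 7.28019617e-04, -9.10634256e-04,  3.02597815e-04,  7.23113835e-05,
       -6.44316795e-04,  1.96556623e-03]), 'joint_efforts': array([-2.34908266e-04, -4.15253949e+01, -2.76660794e+01,  1.17017617e-04,
        1.02041307e-02, -6.23121501e-07]), 'tool_pos': array([0.1932084 , 0.59352122, 0.23003853]), 'orientation': array([ 8.09196942e-01,  5.87536361e-01, -9.83593474e-04,  6.05733822e-04]), 'wrist_force': array([0.67385797, 0.35155577, 0.35014723]), 'wrist_torque': array([ 0.00568723, -0.01152295, -0.02695539]), 'grip_width': 1.0053749946848205}
side {'K': array([[464.04840555,   0.        , 260.39773202],
       [  0.        , 464.04840555, 195.8679989 ],
       [  0.        ,   0.        ,   1.        ]]), 'eye': array([ 0.4669323 , -1.02829618,  0.95530316]), 'attitude': array([ 0.41155921, -0.01153668, -0.03295471,  0.91071395])}
top {'K': array([[499.18018699,   0.        , 258.14065022],
       [  0.        , 499.18018699, 185.0827316 ],
       [  0.        ,   0.        ,   1.        ]]), 'eye': array([ 0.15297066, -0.0040172 ,  1.77089511]), 'attitude': array([-0.07649109,  0.07964008,  0.7262884 , -0.67846277])}
```

View pics/side0.png

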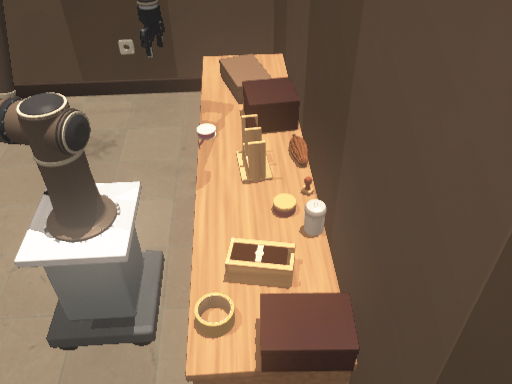

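View pics/top0.png

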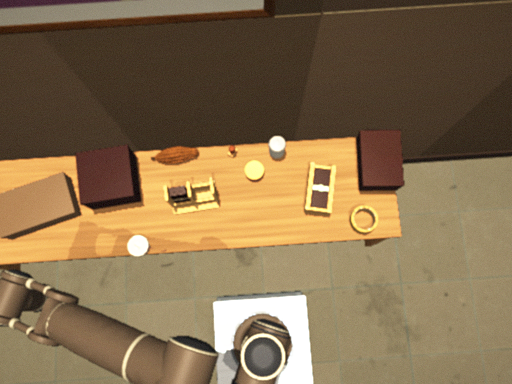

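```bash
cat > h.py <<'E'
from plant import *
import numpy as np, cv2
from scipy.spatial.transform import Rotation as R
def cam(n):
    c=camera_info(n); return c["K"],np.array(c["eye"]),R.from_quat(c["attitude"]).as_matrix()
def proj(n,P):
    K,e,A=cam(n); p=(np.atleast_2d(P)-e)@A; p=p*[1,-1,-1]
    q=p@K.T; return q[:,:2]/q[:,2:]
def ray(n,uv):
    K,e,A=cam(n); uv=np.atleast_2d(uv)
    d=np.c_[uv,np.ones(len(uv))]@np.linalg.inv(K).T*[1,-1,-1]
    return e,d@A.T
def plane(n,uv,z):
    e,d=ray(n,uv); return e+d*((z-e[2])/d[:,2])[:,None]
def grab(n,f=None):
    im=cv2.cvtColor(grab_frame(n),cv2.COLOR_RGB2BGR)
    if f: cv2.imwrite(f"pics/{f}.png",im)
    return im
def crop(im,x0,y0,w,h,s,f):
    cv2.imwrite(f"pics/{f}.png",cv2.resize(im[y0:y0+h,x0:x0+w],None,fx=s,fy=s,interpolation=cv2.INTER_CUBIC))
E
python3 - <<'E'
from h import *
t=cv2.imread("pics/top0.png");s=cv2.imread("pics/side0.png")
a=cv2.resize(t[155:225,300:350],None,fx=7,fy=7,interpolation=2)
b=cv2.resize(t[170:220,155:225],None,fx=6,fy=6,interpolation=2)
cv2.imwrite("pics/zt.png",a);cv2.imwrite("pics/zr.png",b)
crop(s,215,230,90,60,8,"zts");crop(s,225,105,60,85,7,"zrs")
E
```

```text
(no output)
```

View pics/zt.png

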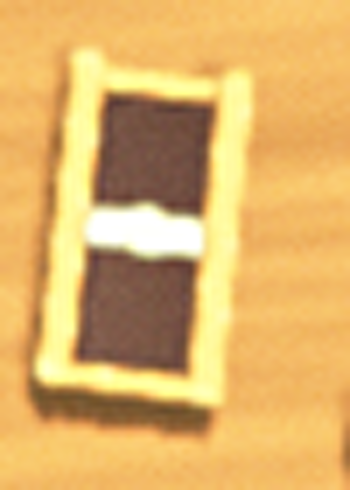

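View pics/zr.png

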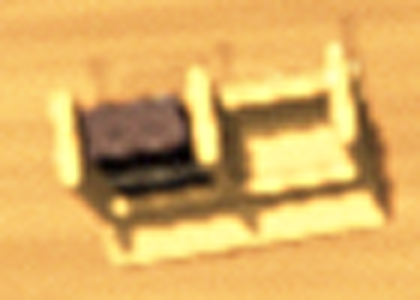

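View pics/zts.png

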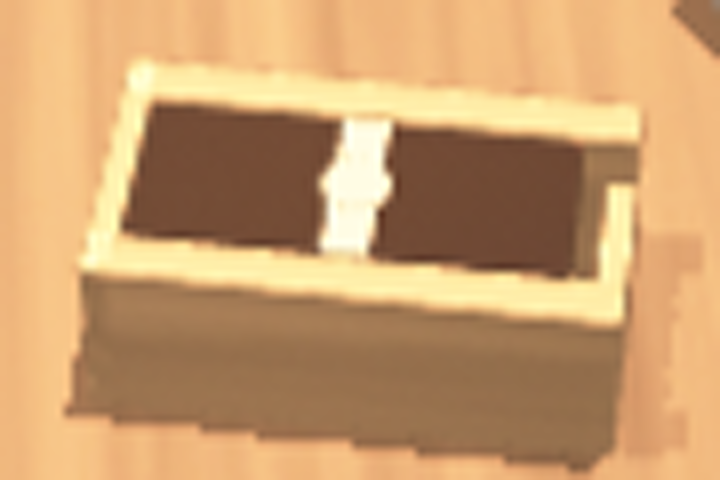

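View pics/zrs.png

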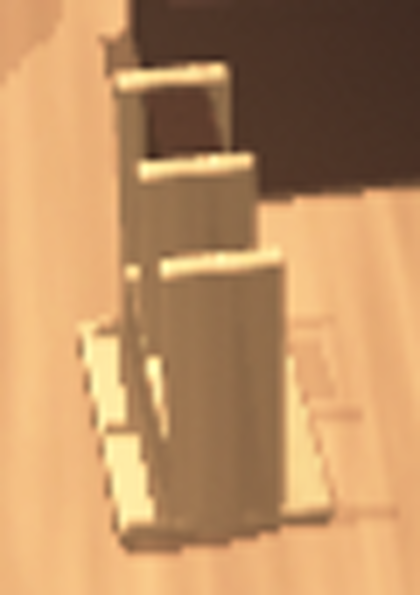

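Run:
```python
from h import *
def o(p,x0,y0,s): p=np.array(p,float); return (p+.5)/s-.5+[x0,y0]
def rect(n,im,x0,y0,w,h,thr,z,s=6):
    g=cv2.resize(im[y0:y0+h,x0:x0+w],None,fx=s,fy=s,interpolation=2)
    m=((g[:,:,0]>130)&(g[:,:,2]>200)|(g.max(2)<thr)).astype(np.uint8)
    m=(g.max(2)<thr).astype(np.uint8)
    m=cv2.morphologyEx(m,cv2.MORPH_OPEN,np.ones((9,9)))
    c,_=cv2.findContours(m,0,2); c=[x for x in c if cv2.contourArea(x)>1500]
    print(n,[ (cv2.contourArea(x),cv2.boundingRect(x)) for x in c]); return [x[:,0,:] for x in c]
t=cv2.imread("pics/top0.png");s=cv2.imread("pics/side0.png")
for n,im,b in(("top",t,(308,163,28,52)),("side",s,(226,238,70,36))):
    cs=rect(n,im,*b,140,.068)
    uv=o(np.vstack(cs),b[0],b[1],6)
    P=plane(n,uv,.068)[:,:2]
    r=cv2.minAreaRect((P*1000).astype(np.float32));print(r, cv2.boxPoints(r).round(0).tolist())
# tray wall corners
print("tray side corners near/far", plane("side",o([[145,68],[85,270],[617,322],[640,105]],215,230,8),.068).round(4))
print("tray top corners", plane("top",o([[88,52],[250,75],[220,402],[38,378]],300,155,7),.068).round(4))
# rack cheek tops z=.15
print("rack side",plane("side",o([[115,78],[228,72],[138,168],[254,160],[160,265],[284,258]],225,105,7),.15).round(4))
print("rack base side",plane("side",o([[125,530],[78,325],[330,512]],225,105,7),.01).round(4))
print("rack top",plane("top",o([[60,92],[72,182],[200,70],[210,160],[335,45],[348,137]],155,170,6),.15).round(4))
```

```text
top [(1740.0, (0, 288, 128, 24)), (8100.5, (20, 168, 98, 100)), (7790.5, (35, 35, 98, 100))]
((498.87689208984375, -233.7513427734375), (73.28550720214844, 164.577880859375), 83.2381820678711) [[413.0, -260.0], [576.0, -280.0], [585.0, -207.0], [421.0, -188.0]]
side [(14268.0, (214, 49, 159, 111)), (13331.0, (28, 32, 158, 108))]
((513.884765625, -241.8478546142578), (56.357540130615234, 142.78848266601562), 78.24678039550781) [[438.0, -255.0], [578.0, -284.0], [590.0, -229.0], [450.0, -200.0]]
tray side corners near/far [[ 0.4474 -0.1845  0.068 ]
 [ 0.4267 -0.2692  0.068 ]
 [ 0.5889 -0.3021  0.068 ]
 [ 0.6071 -0.2131  0.068 ]]
tray top corners [[ 0.6059 -0.2207  0.068 ]
 [ 0.5883 -0.301   0.068 ]
 [ 0.4233 -0.2693  0.068 ]
 [ 0.4414 -0.1808  0.068 ]]
rack side [[0.4899 0.2842 0.15  ]
 [0.5429 0.2853 0.15  ]
 [0.4973 0.2073 0.15  ]
 [0.5497 0.2097 0.15  ]
 [0.5035 0.1308 0.15  ]
 [0.5573 0.1318 0.15  ]]
rack base side [[0.4836 0.1225 0.01  ]
 [0.4669 0.2838 0.01  ]
 [0.5783 0.1283 0.01  ]]
rack top [[0.539  0.2871 0.15  ]
 [0.4876 0.2818 0.15  ]
 [0.5462 0.209  0.15  ]
 [0.4948 0.2054 0.15  ]
 [0.5553 0.1335 0.15  ]
 [0.5026 0.1287 0.15  ]]
```

play_rows:
  moves:
    - [[0.025,-0.056,0,0.012],[0.025,-0.056,0,0.012],[0.025,-0.056,0,0.012],[0.025,-0.056,0,0.012],[0.025,-0.056,0,0.012],[0.025,-0.056,0,0.012],[0.025,-0.056,0,0.012],[0.025,-0.056,0,0.012]]
  hand: 0

```text
time_s: 1.1
tool_pos: [0.3927, 0.1377, 0.2267]
orientation: [0.776, 0.631, -0.001, 0.002]
wrist_force: [1.1, 0.6, -0.8]
grip_width: 0.0
```

play_rows:
  moves:
    - [[0.025,-0.056,0,0],[0.025,-0.056,0,0],[0.025,-0.056,0,0],[0.025,-0.056,0,0],[0.025,-0.056,0,0],[0.025,-0.056,0,0],[0.02,-0.045,-0.05,0],[0,0,-0.05,0]]

```text
time_s: 2.1
tool_pos: [0.5657, -0.2535, 0.1351]
orientation: [0.778, 0.628, 0.003, 0.008]
wrist_force: [-0.4, -0.4, -0.3]
grip_width: 0.001
```

Quick check of alignment from both views before pressing.

Run:
```python
from h import *
s=grab("side");t=grab("top")
for n,im in(("side",s),("top",t)):
    for P in([.570,-.254,.068],[.514,-.2425,.068]):
        u=proj(n,P)[0].round().astype(int);cv2.circle(im,tuple(int(v) for v in u),1,(0,255,0),-1)
a=cv2.resize(s[190:300,205:315],(440,440));b=cv2.resize(t[130:240,280:390],(440,440))
cv2.imwrite("pics/p1.png",np.hstack([a,b]))
```

```text
(no output)
```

View pics/p1.png

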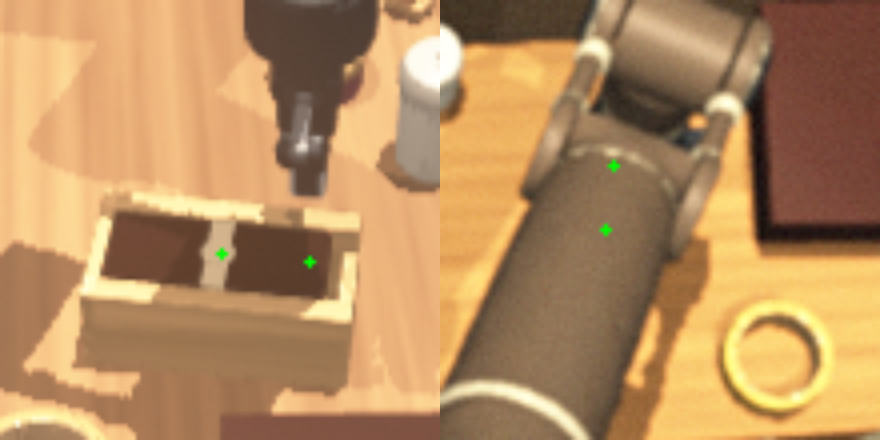

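The side view shows the projected press point (crop ≈310,262) on the carton's end and the finger above it. Pressing now.

play_rows:
  moves:
    - [[0.004,0,-0.03,0],[0,0,-0.025,0],[0,0,-0.01,0],[0,0,-0.008,0],[0,0,-0.008,0],[0,0,-0.008,0],[0,0,-0.008,0],[0,0,-0.006,0]]

```text
time_s: 3.2
tool_pos: [0.5761, -0.2514, 0.0409]
orientation: [0.777, 0.629, 0.006, 0.012]
wrist_force: [-0.5, 1.0, 9.5]
grip_width: -0.003
```

play_rows:
  moves:
    - [[0,0,0.012,0],[0,0,0.025,0],[0,0,0.04,0],[0,0,0.04,0],[-0.03,0.005,0.02,0],[-0.03,0.006,0,0],[-0.03,0.006,0,0],[-0.01,0.0,0,0]]
  hand: 0

```text
time_s: 4.2
tool_pos: [0.4747, -0.2346, 0.1872]
orientation: [0.777, 0.63, 0.006, 0.015]
wrist_force: [0.3, 0.7, -0.1]
grip_width: -0.003
```

Run:
```python
from h import *
s=grab("side","s2");t=grab("top")
cv2.imwrite("pics/p2.png",cv2.resize(s[200:300,205:315],None,fx=7,fy=6,interpolation=2))
```

```text
(no output)
```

View pics/p2.png

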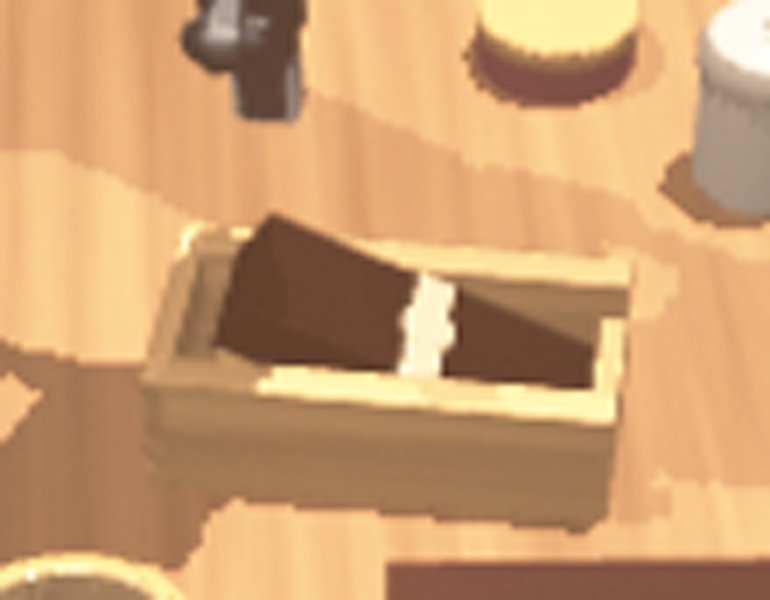

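Run:
```python
from h import *
O=np.array([.514,-.2425]);y=-.2;u=np.array([np.cos(y),np.sin(y)]);v=np.array([-u[1],u[0]])
im=cv2.resize(cv2.imread("pics/s2.png")[200:300,205:315],None,fx=7,fy=6,interpolation=2)
th=np.radians(30)
for s,n,c in[(-73,30,(0,255,0)),(-73,0,(255,0,0)),(67,30,(0,0,255))]:
  for w in(-28,28):
    x=3+s*np.cos(th)+n*np.sin(th);z=38-s*np.sin(th)+n*np.cos(th)
    P=[*(O+u*x/1000+v*w/1000),z/1000]
    q=proj("side",P)[0];q=(int((q[0]-205+.5)*7),int((q[1]-200+.5)*6));print(s,n,w,x,z,q);cv2.circle(im,q,4,c,-1)
cv2.imwrite("pics/p2b.png",im)
```

```text
-73 30 -28 -45.219854476264025 100.48076211353316 (246, 310)
-73 30 28 -45.219854476264025 100.48076211353316 (271, 211)
-73 0 -28 -60.219854476264025 74.5 (207, 348)
-73 0 28 -60.219854476264025 74.5 (233, 250)
67 30 -28 76.02370205355739 30.480762113533167 (584, 448)
67 30 28 76.02370205355739 30.480762113533167 (597, 348)
```

View pics/p2b.png

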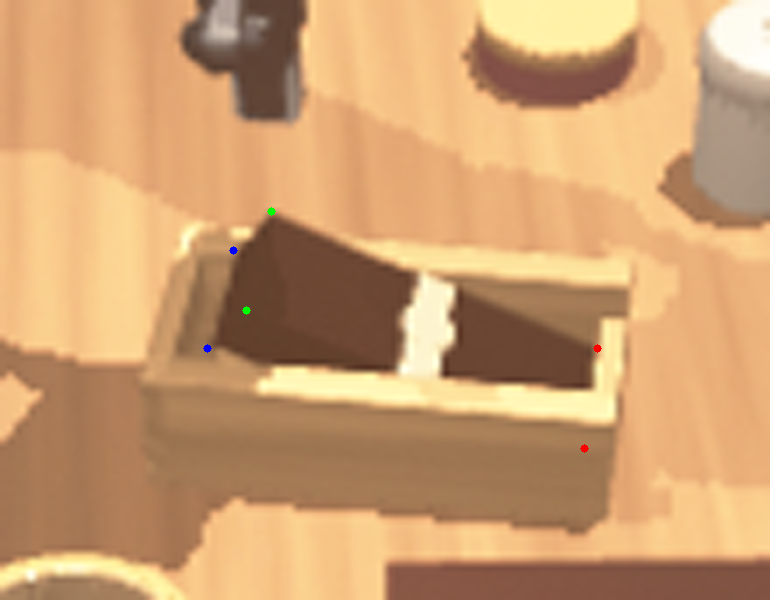

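play_rows:
  moves:
    - [[0.003,0,0,0.008],[0,0,-0.01,0],[0,0,-0.025,0],[0,0,-0.025,0],[0,0,-0.025,0],[0,0,-0.018,0],[0,0,-0.008,0],[0,0,0,0]]
  hand: 1

```text
time_s: 5.3
tool_pos: [0.4837, -0.2359, 0.0688]
orientation: [0.773, 0.634, 0.007, 0.015]
wrist_force: [-0.5, -0.1, 0.3]
grip_width: 0.997
```

play_rows:
  moves:
    - [[-0.005,0.0005,0.002,0],[0,0,0,0],[0,0,0,0],[0,0,0,0],[0,0,0,0],[0,0,0,0],[0,0,0,0],[0,0,0,0]]
  hand: 0

```text
time_s: 6.3
tool_pos: [0.4789, -0.2356, 0.0726]
orientation: [0.773, 0.634, 0.007, 0.016]
wrist_force: [-0.2, 0.8, -2.1]
grip_width: 0.643
```

Run:
```python
from h import *
s=grab("side","s3")
cv2.imwrite("pics/p3.png",cv2.resize(s[200:300,205:315],None,fx=7,fy=6,interpolation=2))
```

```text
(no output)
```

View pics/p3.png

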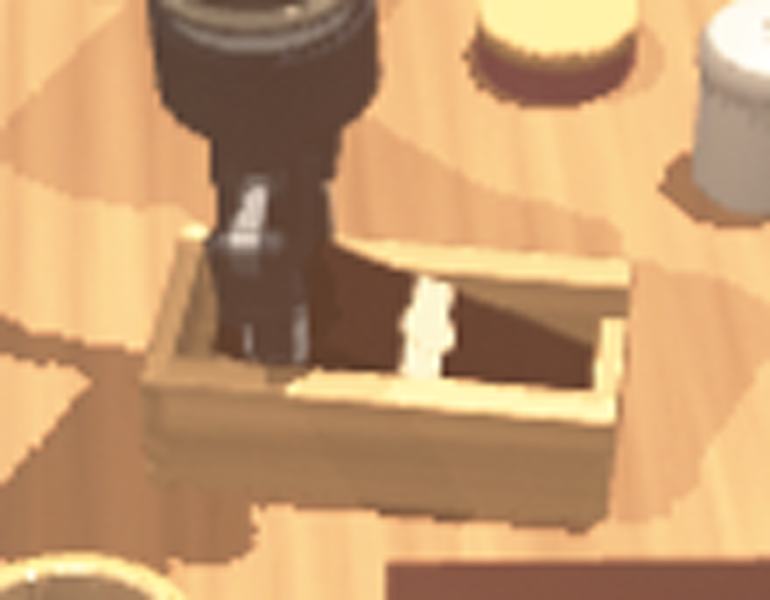

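play_rows:
  moves:
    - [[0.004,-0.001,0.006,0],[0.005,-0.001,0.006,0],[0.005,-0.001,0.006,0],[0.006,-0.001,0.005,0],[0.006,-0.001,0.004,0],[0.006,-0.001,0.004,0],[0.006,-0.001,0.004,0],[0.007,-0.002,0.003,0]]

```text
time_s: 7.35
tool_pos: [0.5027, -0.2386, 0.106]
orientation: [0.772, 0.635, -0.008, -0.008]
wrist_force: [-8.0, 0.4, 0.5]
grip_width: 0.636
```

Run:
```python
from h import *
s=grab("side","s4")
cv2.imwrite("pics/p4.png",cv2.resize(s[200:300,205:315],None,fx=7,fy=6,interpolation=2))
```

```text
(no output)
```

View pics/p4.png

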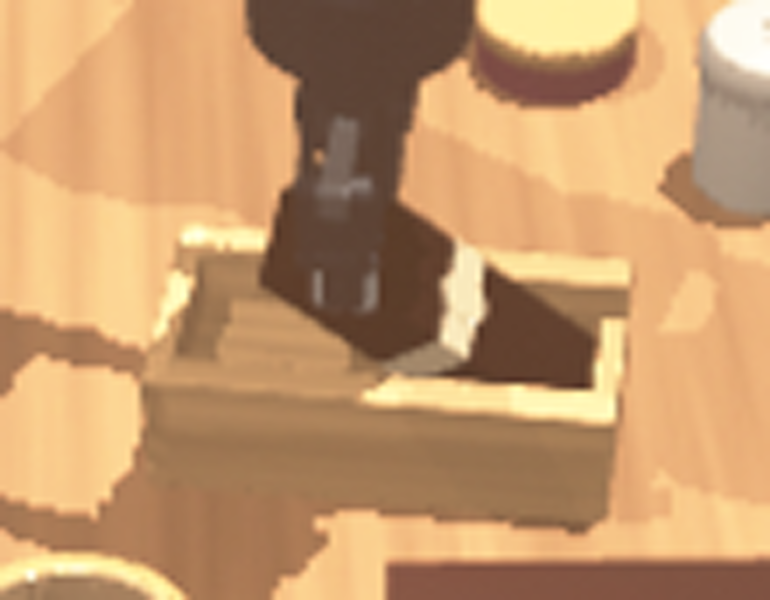

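play_rows:
  moves:
    - [[0.01,-0.002,0.002,0],[0.01,-0.002,0.002,0],[0.01,-0.002,0.001,0],[0.01,-0.002,0.001,0],[0.01,-0.002,0.001,0],[0.01,-0.002,0.001,0],[0.01,-0.002,0,0],[0.01,-0.002,0,0]]

```text
time_s: 8.4
tool_pos: [0.5758, -0.2524, 0.1173]
orientation: [0.772, 0.636, -0.016, -0.02]
wrist_force: [-5.8, 1.9, -0.2]
grip_width: 0.636
```

Run:
```python
from h import *
s=grab("side","s5")
cv2.imwrite("pics/p5.png",cv2.resize(s[200:300,205:315],None,fx=7,fy=6,interpolation=2))
```

```text
(no output)
```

View pics/p5.png

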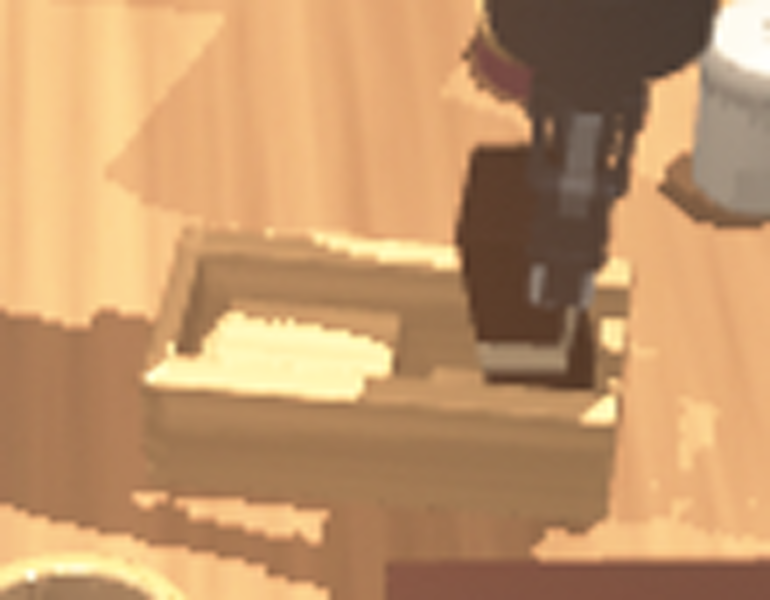

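play_rows:
  moves:
    - [[0.008,-0.0016,-0.001,0],[0.008,-0.0016,-0.001,0],[0.008,-0.0016,0,0],[0.008,-0.0016,0,0],[0.006,-0.0012,0,0],[0.006,-0.001,0,0],[0.006,-0.001,0,0],[0.006,-0.001,0,0]]

```text
time_s: 9.45
tool_pos: [0.6335, -0.2632, 0.1125]
orientation: [0.771, 0.636, -0.018, -0.022]
wrist_force: [-2.2, -0.1, -1.8]
grip_width: 0.613
```

Run:
```python
from h import *
s=grab("side","s6")
cv2.imwrite("pics/p6.png",cv2.resize(s[200:300,225:325],None,fx=7,fy=6,interpolation=2))
```

```text
(no output)
```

View pics/p6.png

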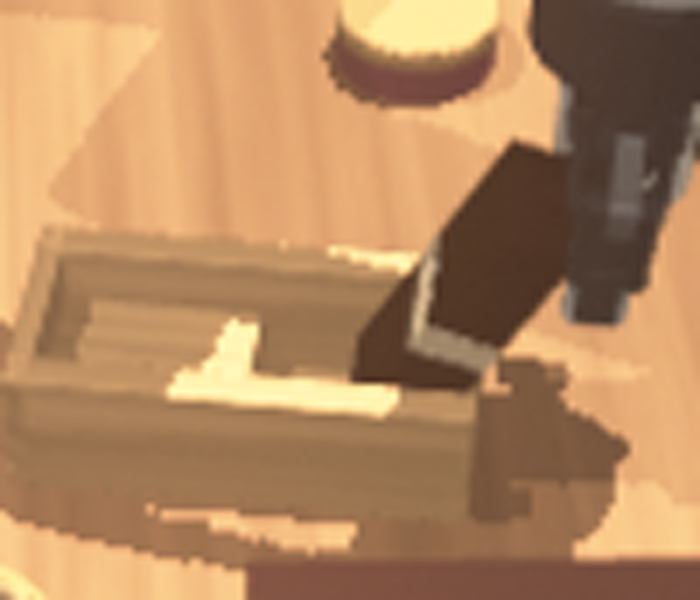

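Run:
```python
from h import *
t=grab("top","t6")
s=cv2.imread("pics/s6.png")
cv2.imwrite("pics/p6t.png",cv2.resize(t[130:220,290:350],None,fx=8,fy=6,interpolation=2))
cv2.imwrite("pics/p6z.png",cv2.resize(s[200:270,270:330],None,fx=10,fy=8,interpolation=2))
print(read_state())
```

```text
{'time_s': 9.55, 'joint_positions': array([-0.4507413 ,  0.57332559,  1.50871435, -0.01514722,  1.11335538,
       -1.82320187]), 'qvel': array([-0.00257852, -0.0095425 ,  0.01423056, -0.00204052,  0.01174796,
       -0.00142006]), 'joint_efforts': array([ 9.31353145e-02, -5.07526016e+01, -2.67779481e+01,  2.65958067e-02,
       -3.49891093e-01,  2.54904170e-02]), 'tool_pos': array([ 0.63416798, -0.26338176,  0.11293186]), 'orientation': array([ 0.77110356,  0.63610606, -0.01738769, -0.02158835]), 'wrist_force': array([-1.83790585,  0.38217259, -0.02799948]), 'wrist_torque': array([ 0.11017181,  0.34345539, -0.02868777]), 'grip_width': 0.6080580084414962}
```

View pics/p6t.png

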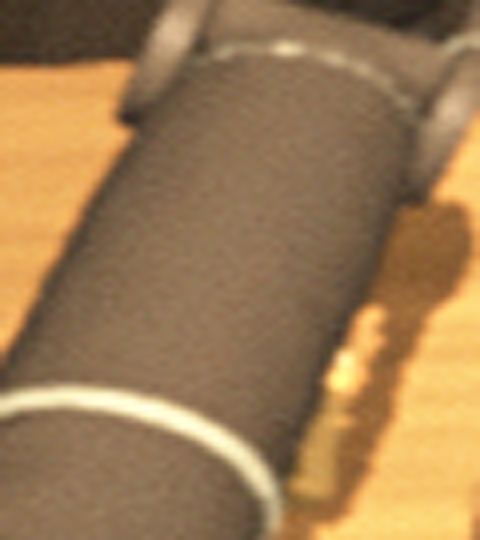

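View pics/p6z.png

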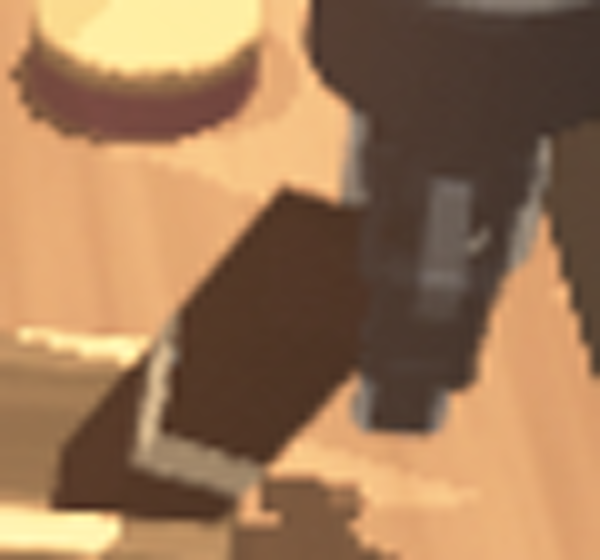

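play_rows:
  moves:
    - [[-0.003,0.0006,0,0],[-0.004,0.0008,0,0],[-0.004,0.0008,0,0],[-0.004,0.0008,0,0],[-0.004,0.0008,0,0],[-0.003,0.0006,0,0],[0,0,0,0],[0,0,0,0]]

```text
time_s: 10.55
tool_pos: [0.61, -0.2589, 0.1152]
orientation: [0.771, 0.636, -0.018, -0.021]
wrist_force: [-3.6, 0.2, 0.2]
grip_width: 0.609
```

Run:
```python
from h import *
s=grab("side","s7")
cv2.imwrite("pics/p7.png",cv2.resize(s[200:300,225:325],None,fx=7,fy=6,interpolation=2))
```

```text
(no output)
```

View pics/p7.png

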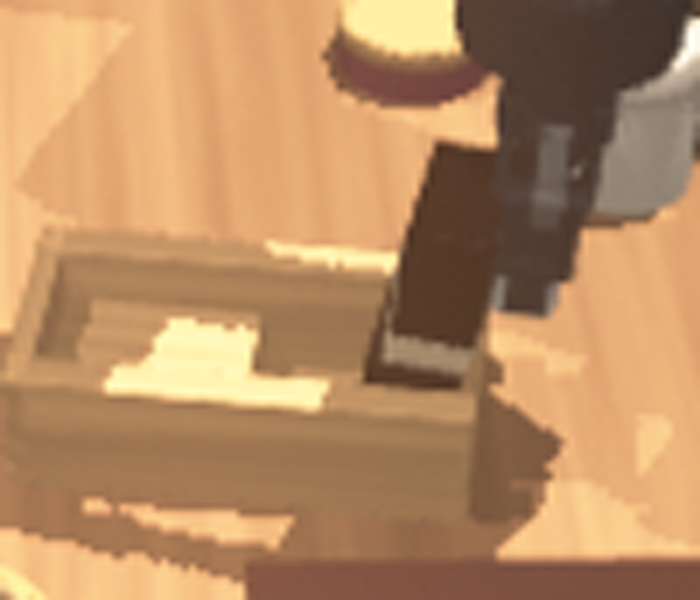

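```bash
cat >> h.py <<'E'
O=np.array([.514,-.2425]);_y=-.2;U=np.array([np.cos(_y),np.sin(_y)]);V=np.array([-U[1],U[0]])
def TW(x,y,z): return [*(O+U*x/1000+V*y/1000),z/1000]
def TX(p): d=np.array(p[:2])-O; return d@U*1000,d@V*1000
E
python3 - <<'E'
from h import *
print(TX(read_state()['tool_pos']))
im=cv2.resize(cv2.imread("pics/s7.png")[200:300,225:325],None,fx=7,fy=6,interpolation=2)
for lean,c in((0,(0,255,0)),(10,(255,0,0)),(15,(0,0,255))):
  f=np.radians(lean)
  for w in(-28,28):
    pts=[]
    for L,n in((0,0),(0,30),(140,30),(140,0)):
      # foot: T corner at wall x=78 for lean 0; B at floor
      x=48+ n*np.cos(f)+L*np.sin(f); z=4+30*np.sin(f)-n*np.sin(f)+L*np.cos(f)
      q=proj("side",TW(x,w,z))[0]; pts.append(((q[0]-225+.5)*7,(q[1]-200+.5)*6))
    cv2.polylines(im,[np.array(pts).astype(np.int32)],True,c,1)
cv2.imwrite("pics/p7b.png",im)
E
```

```text
(np.float64(97.32896847129359), np.float64(3.026377886802785))
```

View pics/p7b.png

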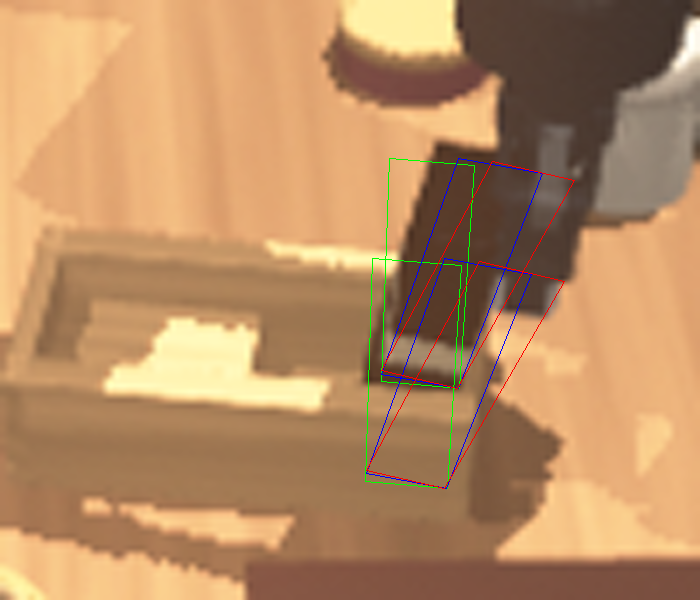

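play_rows:
  moves:
    - [[-0.003,0.0002,-0.001,0],[-0.003,0.0002,-0.001,0],[-0.003,0.0002,-0.002,0],[-0.001,0,-0.002,0],[0,0,-0.002,0],[0,0,-0.001,0],[0,0,0,0],[0,0,0,0]]

```text
time_s: 11.6
tool_pos: [0.6035, -0.2591, 0.1069]
orientation: [0.771, 0.636, -0.015, -0.017]
wrist_force: [-1.3, 0.9, 1.0]
grip_width: 0.612
```

```bash
cat > v.py <<'E'
from h import *
import sys
f=sys.argv[1]; print(TX(read_state()['tool_pos']))
s=grab("side",f+"raw")
im=cv2.resize(s[200:300,225:325],None,fx=7,fy=6,interpolation=2)
for lean,c in((0,(0,255,0)),):
  f_=np.radians(lean)
  for w in(-28,28):
    pts=[]
    for L,n in((0,0),(0,30),(140,30),(140,0)):
      x=48+ n*np.cos(f_)+L*np.sin(f_); z=4-n*np.sin(f_)+L*np.cos(f_)
      q=proj("side",TW(x,w,z))[0]; pts.append(((q[0]-225+.5)*7,(q[1]-200+.5)*6))
    cv2.polylines(im,[np.array(pts).astype(np.int32)],True,c,1)
cv2.imwrite(f"pics/{f}.png",im)
E
python3 v.py p8
```

```text
(np.float64(90.97921034100362), np.float64(1.4719747059833683))
```

View pics/p8.png

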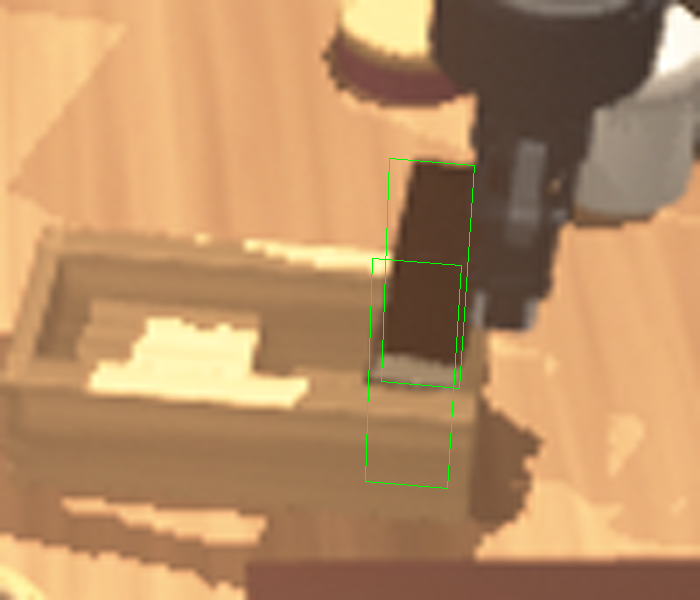

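play_rows:
  moves:
    - [[-0.002,0.0,0,0],[-0.001,0,0,0],[0,0,0,0],[0,0,0,0],[-0.004,0.0005,-0.002,0],[-0.008,0.001,-0.002,0],[-0.008,0.001,-0.002,0],[-0.004,0.0005,0,0]]
  hand: 1

```text
time_s: 12.65
tool_pos: [0.5756, -0.2564, 0.1004]
orientation: [0.771, 0.636, -0.014, -0.016]
wrist_force: [-0.5, 0.2, 0.4]
grip_width: 1.002
```

```bash
python3 v.py p9
```

```text
(np.float64(63.17900097311491), np.float64(-1.384256245286395))
```

View pics/p9.png

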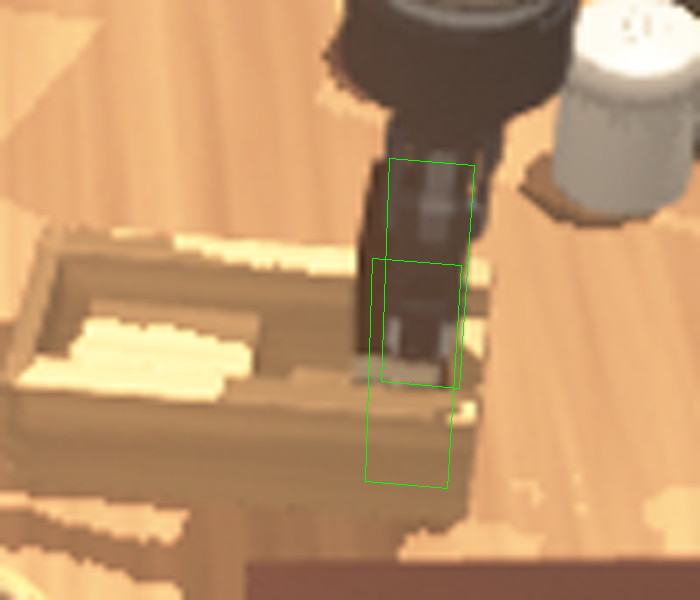

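play_rows:
  moves:
    - [[-0.004,0.001,0,0],[0,0,0,0],[0,0,0,0],[0,0,0,0],[0,0,0,0],[0,0,0,0],[0,0,0.004,0],[0,0,0.008,0]]
  hand: 0

```text
time_s: 13.7
tool_pos: [0.5705, -0.2548, 0.112]
orientation: [0.771, 0.636, -0.015, -0.017]
wrist_force: [0.6, -0.3, -1.7]
grip_width: 0.647
```

```bash
python3 v.py p10
```

```text
(np.float64(57.80557188833685), np.float64(-0.882084613967))
```

View pics/p10.png

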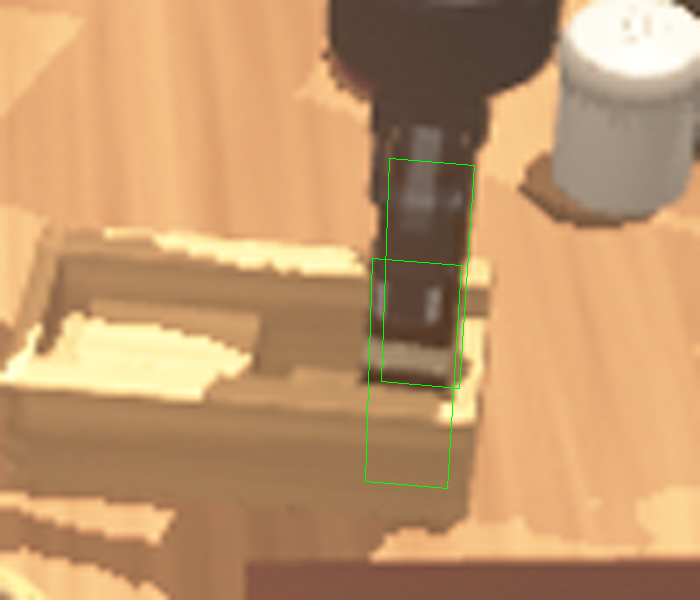

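play_rows:
  moves:
    - [[0,0,0.03,0],[0,0,0.03,0],[0,0,0.03,0],[-0.025,0.03,0.005,0.03],[-0.025,0.042,0,0.06],[-0.025,0.042,0,0.06],[-0.025,0.042,0,0.06],[-0.025,0.042,0,0.06]]

```text
time_s: 14.75
tool_pos: [0.4463, -0.0559, 0.2157]
orientation: [0.678, 0.735, -0.013, -0.009]
wrist_force: [0.3, 0.7, -2.4]
grip_width: 0.652
```

play_rows:
  moves:
    - [[-0.013,0.025,-0.02,0.008],[-0.013,0.025,-0.02,0.008],[0,0.006,-0.025,0],[0,0,-0.02,0],[0,0,-0.008,0],[0,0,-0.003,0],[0,0,0,0],[0,0,0,0]]

```text
time_s: 15.75
tool_pos: [0.4207, 0.0043, 0.1226]
orientation: [0.67, 0.742, -0.009, -0.004]
wrist_force: [0.0, 0.2, -1.2]
grip_width: 0.647
```

```bash
cat > w.py <<'E'
from h import *
import sys
f=sys.argv[1];x0,y0=float(sys.argv[2]),float(sys.argv[3]);zf=float(sys.argv[4]);yaw=np.radians(float(sys.argv[5]))
u=np.array([np.cos(yaw),np.sin(yaw)]);v=np.array([-u[1],u[0]])
out=[]
for n in("side","top"):
  im=grab(n,f+n)
  c=proj(n,[x0,y0,zf+.07])[0]
  a,b=int(c[0])-30,int(c[1])-35
  g=cv2.resize(im[b:b+70,a:a+60],None,fx=7,fy=7,interpolation=2)
  for z in(zf,zf+.14):
    P=np.array([[*(np.array([x0,y0])+u*p*.015+v*q*.028),z] for p,q in((1,1),(1,-1),(-1,-1),(-1,1))])
    q=((proj(n,P)-[a,b]+.5)*7).astype(np.int32);cv2.polylines(g,[q],True,(0,255,0) if z>zf else (255,0,0),1)
  out.append(g)
cv2.imwrite(f"pics/{f}.png",cv2.resize(np.hstack(out),(800,467)))
E
python3 - <<'E'
from plant import *
print(read_state()['tool_pos'])
E
python3 w.py b1 .42 0 0.002 5.5
```

```text
[0.42069251 0.00426379 0.12257902]
```

View pics/b1.png

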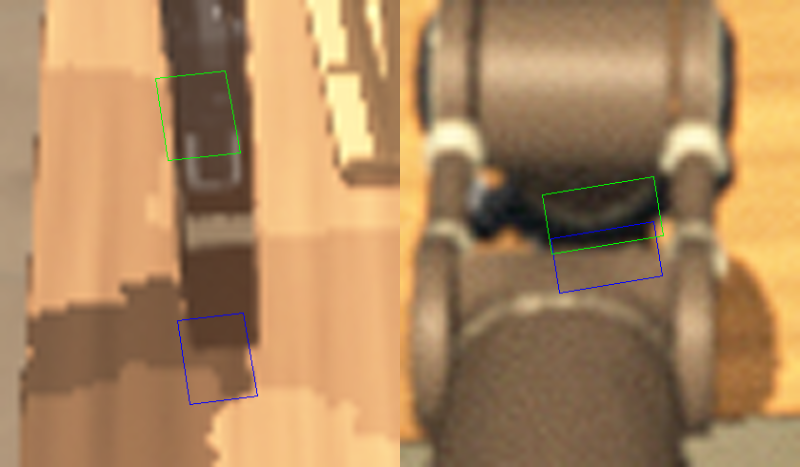

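play_rows:
  moves:
    - [[0,0,-0.01,0],[0,0,-0.007,0],[0,0,-0.004,0],[0,0,-0.002,0],[0,0,-0.001,0],[0,0,-0.001,0],[0,0,0,0],[0,0,0,0]]

```text
time_s: 16.85
tool_pos: [0.4213, 0.0042, 0.0965]
orientation: [0.67, 0.742, -0.009, -0.004]
wrist_force: [-0.3, 0.0, -0.8]
grip_width: 0.649
```

```bash
python3 - <<'E'
from plant import *
s=read_state();print(s['tool_pos'],s['wrist_force'],s['wrist_torque'])
E
python3 w.py b2 .42 0.004 0.00 5.5
```

```text
[0.42126216 0.00419744 0.09653816] [-0.27213223  0.01609802 -0.77797244] [-0.0556905  -0.02471385 -0.01711573]
```

View pics/b2.png

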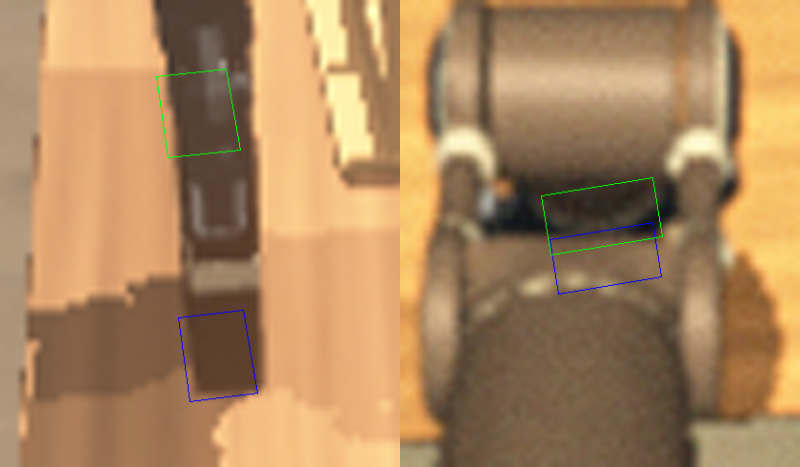

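play_rows:
  moves:
    - [[0,0,-0.002,0],[0,0,0,0],[0,0,-0.002,0],[0,0,0,0],[0,0,0,0],[0,0,0,0],[0,0,0,0],[0,0,0,0]]

```text
time_s: 17.95
tool_pos: [0.4234, 0.0043, 0.0963]
orientation: [0.67, 0.742, -0.008, -0.003]
wrist_force: [-0.1, 0.8, 2.4]
grip_width: 0.65
```

play_rows:
  moves:
    - [[0,0,0,0],[0,0,0,0],[0,0,0,0],[0,0,0,0],[0,0,0.015,0],[0,0,0.025,0],[0,0,0.03,0],[0,0,0.02,0]]
  hand: 1

```text
time_s: 18.95
tool_pos: [0.4218, 0.0044, 0.1895]
orientation: [0.67, 0.742, -0.009, -0.004]
wrist_force: [0.0, -0.4, -0.1]
grip_width: 1.001
```

```bash
python3 w.py b3 .42 0.004 0.00 5.5
```

```text
(no output)
```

View pics/b3.png

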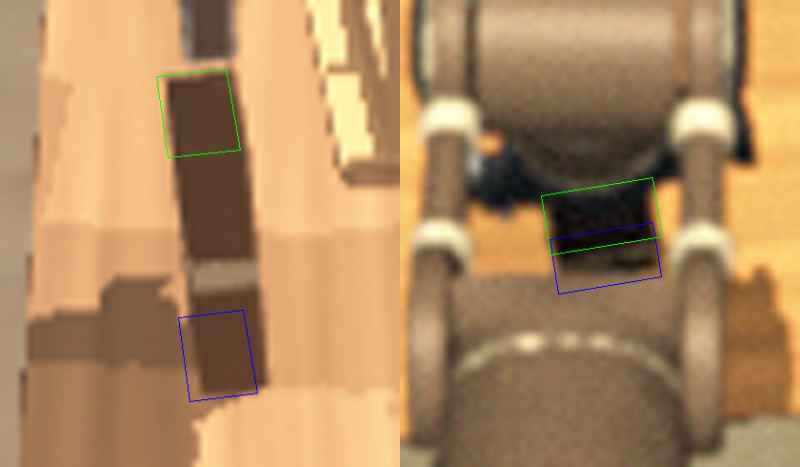

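play_rows:
  moves:
    - [[0,0,0,-0.175],[0,0,0,-0.175],[0,0,0,-0.175],[0,0,0,-0.175],[0,0,0,-0.175],[0,0,0,-0.175],[0,0,0,-0.175],[0,0,0,-0.175]]

```text
time_s: 20.05
tool_pos: [0.4197, 0.0046, 0.1871]
orientation: [0.994, 0.113, -0.007, -0.009]
wrist_force: [-0.3, -0.0, -0.7]
grip_width: 1.001
```

```bash
cat > st.py <<'E'
from h import *
s=read_state();r=R.from_quat(s['orientation']).as_matrix()
print(s['time_s'],s['tool_pos'].round(4),"yaw",np.degrees(np.arctan2(r[1,0],r[0,0])).round(2),"z",r[:,2].round(3),s['wrist_force'].round(1),s['grip_width'])
E
python3 st.py
```

```text
20.05 [0.4197 0.0046 0.1871] yaw 12.98 z [-0.015  0.015 -1.   ] [-0.3 -0.  -0.7] 1.0013156776431604
```

play_rows:
  moves:
    - [[0.003,0,0,-0.063],[0,0,0,-0.063],[0,0,0,0],[0,0,-0.02,0],[0,0,-0.025,0],[0,0,-0.025,0],[0,0,-0.01,0],[0,0,0,0]]

```text
time_s: 21.05
tool_pos: [0.4208, 0.0048, 0.103]
orientation: [0.999, 0.05, -0.007, -0.009]
wrist_force: [-0.9, -0.5, 0.7]
grip_width: 0.999
```

```bash
python3 st.py; 
python3 w.py b4 .422 0.004 0.00 5.8
```

```text
21.05 [0.4208 0.0048 0.103 ] yaw 5.79 z [-0.016  0.018 -1.   ] [-0.9 -0.5  0.7] 0.9994843300019153
```

View pics/b4.png

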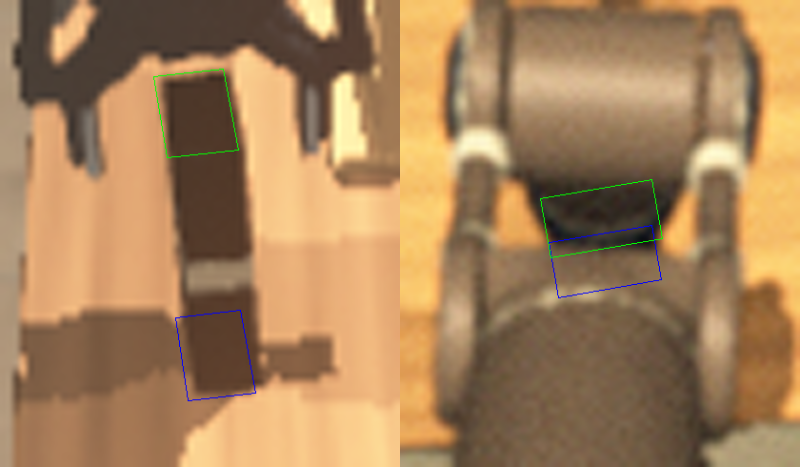

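play_rows:
  moves:
    - [[0.001,0,0,0],[0,0,0,0],[0,0,0,0],[0,0,0,0],[0,0,0,0],[0,0,0,0],[0,0,0.004,0],[0,0,0.004,0]]
  hand: 0

```text
time_s: 22.15
tool_pos: [0.424, 0.0046, 0.1139]
orientation: [0.999, 0.051, -0.005, -0.009]
wrist_force: [0.6, -0.0, -2.3]
grip_width: 0.347
```

```bash
python3 st.py; 
python3 w.py b5 .422 0.004 0.008 5.8
```

```text
22.15 [0.424  0.0046 0.1139] yaw 5.79 z [-0.01   0.017 -1.   ] [ 0.6 -0.  -2.3] 0.3472413900503549
```

View pics/b5.png

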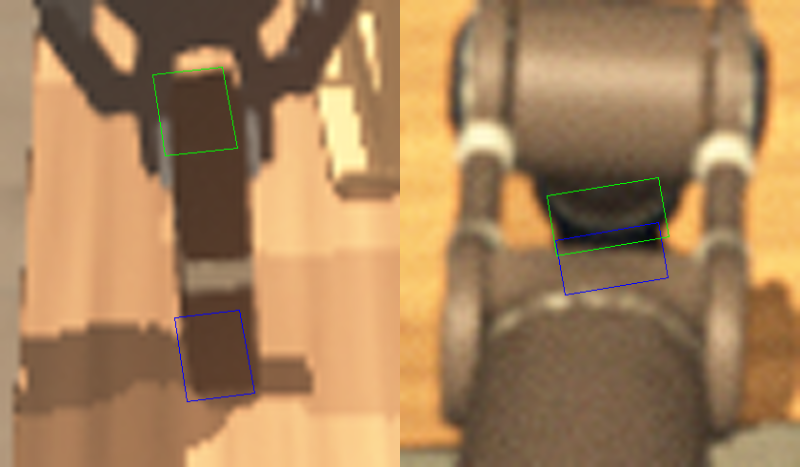

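play_rows:
  moves:
    - [[0,0,0.035,0],[0,0,0.045,0],[0,0,0.045,0],[0.005,0.01,0.04,0],[0.024,0.039,0,0],[0.024,0.039,0,0],[0.024,0.039,0,0],[0.018,0.03,0,0]]

```text
time_s: 23.25
tool_pos: [0.5189, 0.1645, 0.285]
orientation: [0.999, 0.048, -0.004, -0.009]
wrist_force: [-0.0, -1.2, -1.0]
grip_width: 0.342
```

```bash
python3 st.py
```

```text
23.25 [0.5189 0.1645 0.285 ] yaw 5.5 z [-0.008  0.017 -1.   ] [-0.  -1.2 -1. ] 0.3421421301181265
```

play_rows:
  moves:
    - [[0.006,0.004,-0.005,0],[0.001,0.001,-0.005,0],[0,0,-0.003,0],[0,0,0,0],[0,0,0,0],[0,0,0,0],[0,0,0,0],[0,0,0,0]]

```text
time_s: 24.25
tool_pos: [0.5246, 0.1679, 0.2704]
orientation: [0.999, 0.048, -0.005, -0.008]
wrist_force: [-0.1, 0.2, -1.7]
grip_width: 0.345
```

```bash
python3 st.py
python3 - <<'E'
from h import *
s=grab("side","c1");t=grab("top","c1t")
a=cv2.resize(s[85:190,215:285],None,fx=6,fy=5.5,interpolation=2)
b=cv2.resize(t[140:225,155:235],None,fx=5,fy=6.8,interpolation=2)[:a.shape[0]]
h=min(a.shape[0],b.shape[0]);cv2.imwrite("pics/c1v.png",np.hstack([a[:h],b[:h]])[:, :800])
E
```

```text
24.25 [0.5246 0.1679 0.2704] yaw 5.48 z [-0.011  0.015 -1.   ] [-0.1  0.2 -1.7] 0.34483989595581427
```

View pics/c1v.png

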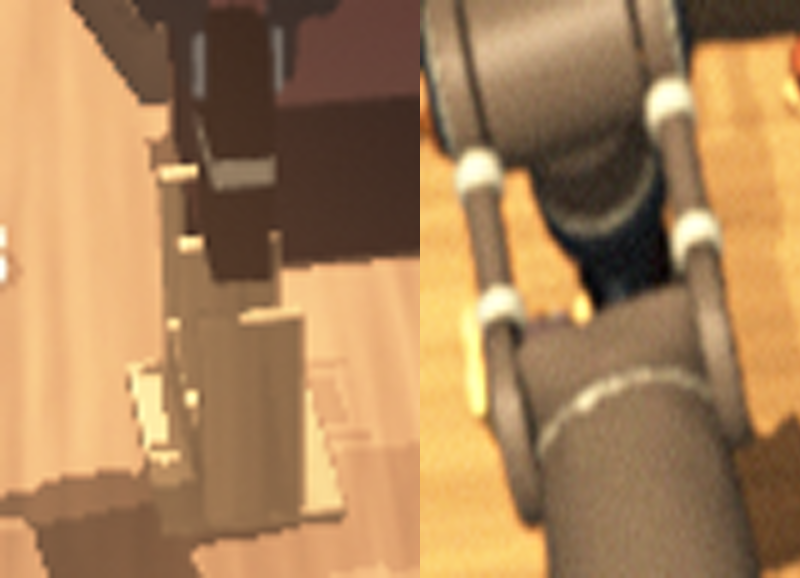

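Run:
```python
from h import *
im=cv2.imread("pics/c1.png")
P=plane("side",[[249.6,135.5],[259.6,135.4]],.1665);print(P.round(4),P.mean(0).round(4))
yaw=np.radians(5.5);u=np.array([np.cos(yaw),np.sin(yaw)]);v=np.array([-u[1],u[0]])
g=cv2.resize(im[85:190,215:285],None,fx=6,fy=5.5,interpolation=2)
def dr(c,z,hx,hy,col):
    Q=np.array([[*(np.array(c)+u*p*hx+v*q*hy),z] for p,q in((1,1),(1,-1),(-1,-1),(-1,1))])
    q=((proj("side",Q)-[215,85]+.5)*[6,5.5]).astype(np.int32);cv2.polylines(g,[q],True,col,1)
dr([.5246,.1679],.1665,.015,.028,(0,255,0)); dr([.5262,.1697],.15,.0265,.0335,(255,0,0))
cv2.imwrite("pics/c1w.png",g)
```

```text
[[0.511  0.1429 0.1665]
 [0.5412 0.141  0.1665]] [0.5261 0.1419 0.1665]
```

View pics/c1w.png

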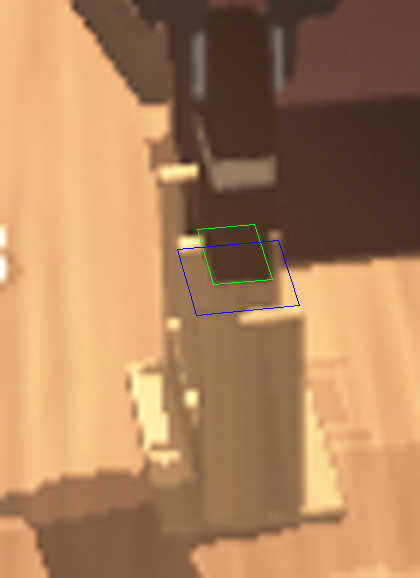

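play_rows:
  moves:
    - [[0.002,0.001,0,0],[0,0,-0.005,0],[0,0,-0.01,0],[0,0,-0.012,0],[0,0,-0.012,0],[0,0,-0.012,0],[0,0,-0.008,0],[0,0,0,0]]

```text
time_s: 25.35
tool_pos: [0.5253, 0.1688, 0.2052]
orientation: [0.999, 0.048, -0.007, -0.007]
wrist_force: [0.6, -0.1, -1.1]
grip_width: 0.342
```

```bash
python3 st.py
python3 - <<'E'
from h import *
im=grab("side","c2")
s=read_state()['tool_pos']
yaw=np.radians(5.5);u=np.array([np.cos(yaw),np.sin(yaw)]);v=np.array([-u[1],u[0]])
g=cv2.resize(im[85:190,215:285],None,fx=6,fy=5.5,interpolation=2)
def dr(c,z,hx,hy,col):
    Q=np.array([[*(np.array(c)+u*p*hx+v*q*hy),z] for p,q in((1,1),(1,-1),(-1,-1),(-1,1))])
    q=((proj("side",Q)-[215,85]+.5)*[6,5.5]).astype(np.int32);cv2.polylines(g,[q],True,col,1)
dr(s[:2],s[2]+.036,.015,.028,(0,255,0)); dr([.5262,.1697],.15,.0265,.0335,(255,0,0))
cv2.imwrite("pics/c2w.png",g)
E
```

```text
25.35 [0.5253 0.1688 0.2052] yaw 5.5 z [-0.015  0.014 -1.   ] [ 0.6 -0.1 -1.1] 0.34158308864046844
```

View pics/c2w.png

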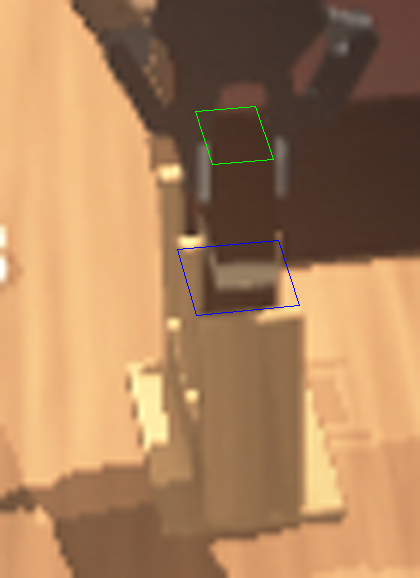

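play_rows:
  moves:
    - [[0.001,0,-0.008,0],[0,0,-0.01,0],[0,0,-0.01,0],[0,0,-0.01,0],[0,0,-0.01,0],[0,0,-0.008,0],[0,0,-0.004,0],[0,0,0,0]]

```text
time_s: 26.4
tool_pos: [0.5273, 0.169, 0.1421]
orientation: [0.999, 0.048, -0.006, -0.008]
wrist_force: [-0.1, -0.6, -1.1]
grip_width: 0.34
```

```bash
python3 st.py
```

```text
26.4 [0.5273 0.169  0.1421] yaw 5.5 z [-0.012  0.015 -1.   ] [-0.1 -0.6 -1.1] 0.3396837025139107
```

play_rows:
  moves:
    - [[-0.001,0,-0.007,0],[0,0,-0.007,0],[0,0,-0.006,0],[0,0,-0.003,0],[0,0,-0.001,0],[0,0,0,0],[0,0,0,0],[0,0,0,0]]

```text
time_s: 27.4
tool_pos: [0.5272, 0.1693, 0.1176]
orientation: [0.999, 0.048, -0.005, -0.008]
wrist_force: [-0.1, -0.6, -1.1]
grip_width: 0.344
```

```bash
python3 st.py
```

```text
27.4 [0.5272 0.1693 0.1176] yaw 5.5 z [-0.01   0.015 -1.   ] [-0.1 -0.6 -1.1] 0.3444337835615058
```

play_rows:
  moves:
    - [[0,0,-0.002,0],[0,0,0,0],[0,0,-0.002,0],[0,0,0,0],[0,0,-0.002,0],[0,0,0,0],[0,0,0,0],[0,0,0,0]]

```text
time_s: 28.4
tool_pos: [0.5293, 0.1695, 0.1164]
orientation: [0.999, 0.048, -0.003, -0.008]
wrist_force: [-0.0, -1.2, 2.1]
grip_width: 0.346
```

```bash
python3 st.py
```

```text
28.4 [0.5293 0.1695 0.1164] yaw 5.52 z [-0.007  0.015 -1.   ] [-0.  -1.2  2.1] 0.34611845211140496
```

Run:
```python
from h import *
im=grab("side","c3")
yaw=np.radians(5.5);u=np.array([np.cos(yaw),np.sin(yaw)]);v=np.array([-u[1],u[0]])
g=cv2.resize(im[85:190,215:285],None,fx=6,fy=5.5,interpolation=2)
def dr(c,z,hx,hy,col):
    Q=np.array([[*(np.array(c)+u*p*hx+v*q*hy),z] for p,q in((1,1),(1,-1),(-1,-1),(-1,1))])
    q=((proj("side",Q)-[215,85]+.5)*[6,5.5]).astype(np.int32);cv2.polylines(g,[q],True,col,1)
dr([.5262,.1697],.15,.015,.028,(0,255,0))
cv2.imwrite("pics/c3w.png",g)
```

```text
(no output)
```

View pics/c3w.png

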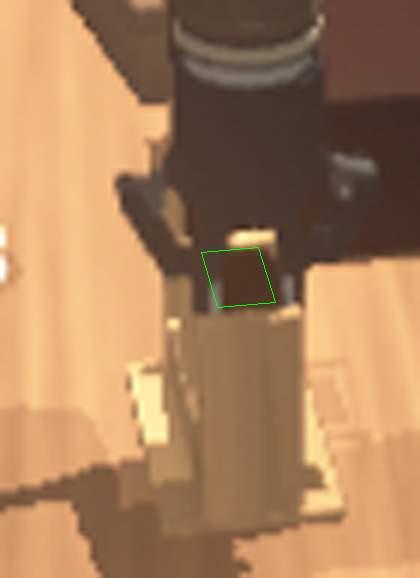

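play_rows:
  moves:
    - [[-0.001,0,0,0],[0,0,0,0],[0,0,0,0],[0,0,0,0],[0,0,0.01,0],[0,0,0.03,0],[0,0,0.04,0],[0,0,0.05,0]]
  hand: 1

```text
time_s: 29.45
tool_pos: [0.524, 0.1687, 0.2455]
orientation: [0.999, 0.048, -0.009, -0.007]
wrist_force: [0.2, 0.5, -0.1]
grip_width: 1.002
```

play_rows:
  moves:
    - [[-0.02,-0.03,0.02,0],[-0.04,-0.04,0,0],[-0.04,-0.04,0,0],[-0.03,-0.04,0,0],[-0.02,-0.03,0,0],[0,-0.03,0,0],[0,0,0,0],[0,0,0,0]]

```text
time_s: 30.45
tool_pos: [0.375, -0.045, 0.2797]
orientation: [0.999, 0.049, 0.005, -0.006]
wrist_force: [0.1, -0.1, 0.2]
grip_width: 0.997
```

```bash
python3 st.py
python3 - <<'E'
from h import *
yaw=np.radians(5.5);u=np.array([np.cos(yaw),np.sin(yaw)]);v=np.array([-u[1],u[0]])
out=[]
for n,(a,b,w,h) in (("side",(215,95,75,100)),("top",(155,160,75,75))):
    im=grab(n,"d"+n)
    g=cv2.resize(im[b:b+h,a:a+w],(400,550),interpolation=2)
    Q=np.array([[*(np.array([.5262,.1697])+u*p*.015+v*q*.028),.15] for p,q in((1,1),(1,-1),(-1,-1),(-1,1))])
    q=((proj(n,Q)-[a,b]+.5)*[400/w,550/h]).astype(np.int32);cv2.polylines(g,[q],True,(0,255,0),1)
    out.append(g)
cv2.imwrite("pics/d.png",np.hstack(out))
E
```

```text
30.45 [ 0.375  -0.045   0.2797] yaw 5.59 z [ 0.009  0.013 -1.   ] [ 0.1 -0.1  0.2] 0.9966168731325642
```

View pics/d.png

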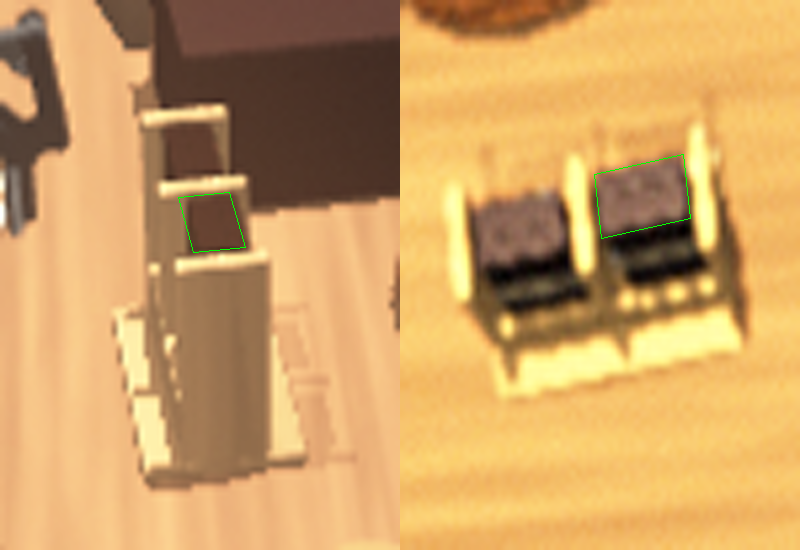

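View pics/dside.png

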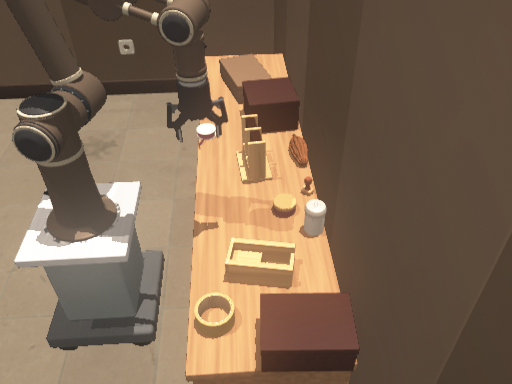

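Both views show the carton upright in the empty bay. Its top is level with the cheeks and matches the predicted outline (side crop ≈212,222; top crop ≈643,195). The other carton and the bystanders have not moved, and the arm is clear.

Run:
```python
from plant import *
print(sign_off())
```

```text
the job is handed in; nothing more can be done
None
```

The carton now stands on end in the empty bay, let go, and I handed the job in at about 30.5 s. The hand-in reports no verdict, so success is not confirmed.

**What I did:**
- I pressed the carton's end at the low wall so it tipped up and stayed up, then gripped it by the raised end.
- I turned it upright inside the tray by pushing it against the low wall.
- I lifted it out, stood it on the open bench at about (0.42, 0.00) and let go.
- I gripped it again by its broad faces, lowered it to the bay floor and released it.

**What went wrong:** I pushed too far while turning it upright. The carton leaned out over the low wall and the grip slid to its edge. I drew it back to vertical, opened the gripper while the carton stood in the tray's hollow, and gripped it again at its centre. It did not fall. That short release in the tray may have satisfied the judged height and angle limits for step 2, but I still did the real release on the bench afterwards.

**Last checks:**
- **Carton:** both cameras show its top level with the cheeks and within about 2–3 mm of the planned bay position, broad face to the front. The lean and the exact floor height were judged only from these views and from the contact force on lowering.
- **Rest of the scene:** by eye, the filed carton and the bystanders look unmoved. I did not measure them.
- **Arm:** it is clear of everything, and the wrist reading is near zero.

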